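# Lock off the milkshake mixer and pull its filter

## Task

Make the milkshake mixer safe for cleaning: turn the red isolator handle clockwise all the way to off, then swing the steel lockout hasp well out from the panel so that it stands up by itself, ready for a padlock. After that squeeze the orange snap tab of the filter cassette inward, lift the cassette out of the mixer and stand it gently upright in the blue rinse tray, without knocking into the cup, bottle, jar and can around.

Things in the scene. Friction and masses are not known exactly. Their poses are not given: they have to be found in the camera images.
- isolator: Fixed isolator box: grey wedge 220 deep, 170 wide, 145 mm high. Its yellow face, 220 mm long, slopes 30 degrees from level, low edge (35 mm high) at the front, and looks along (-0.5, 0, 0.866) in this frame; the tool must lean likewise. Origin: centre of the underside; x front to back, y to the left seen from the front, z up.
- handle_grip (a point): Grip point of the red bar handle, on its turning axis, 36 mm out from the face. The bar is 110 mm long, 18 mm wide, from 16 to 44 mm out from the face, on a black hub disc (radius 30 mm, top 15 mm out). x axis: along the bar to the end with the white mark, z axis: the turning axis, out of the face. The frame turns with the handle.
- handle (a joint): Handle angle, rad: 0 = on (bar up and down the slope, white mark to the upper edge), 1.571 = off (bar level, white mark to the right seen from the front), a hard stop at either end; grows clockwise looking at the face. Needs about 0.3 N m; stays where it is left. Starts at 0 to 0.3.
- hasp_tab (a point): Point inside the orange finger tab on the hasp, 11 mm below its top. The tab is 12 mm wide (y), 22 mm long (x) and stands 34 mm up from the steel hasp plate (4 mm thick, 36 mm wide, 85 mm long). With the hasp shut: x up the slope, y level to the left, z out of the face; the frame swings with the hasp.
- hasp_hinge (a point): Point on the hasp's hinge line (this frame's y axis): level, near the face's upper edge, 5 mm out from it, 127 mm up the slope from the handle's axis. The plate runs from here down the slope to 42 mm from the handle's axis. The frame swings with the hasp; in it the tab point is at (-57, 0, 27) mm.
- hasp (a joint): Opening of the hasp, rad: 0 = flat along the face, grows as its lower end swings out and up, stop at 1.5. Stiff hinge (0.12 N m): it stays where it is left. While the handle is on, the handle's upper end lies over the hasp and blocks it.
- mixer: Low aluminium drive unit of the mixer, fixed: 200 x 200 x 110 mm, flat top with a slot for the filter cassette. Origin: centre of the underside, x front to back, y left, z up. The slot runs from x -28 to +22 and y -57 to +57 mm; its floor is 50 mm above the counter.
- filter: Filter cassette, loose, black with white panels, 110 mm wide (y), 100 mm high, 32 mm thick (x -12 to +20 mm), about 240 g. Origin: centre of the slot footprint, on its underside; z up. It stands in the slot on its floor and shows 40 mm above the mixer's top. An orange snap tab stands on its front (-x) face.
- tab_face (a point): On the outer face of the orange snap tab, at (-26, 0, 86.5) mm in the cassette's frame. The tab is 30 mm wide, shows from the mixer's top to 12 mm above this point. Squeezing the cassette front to back from above, one finger on the tab, one on the back (46 mm over both, 37 mm pressed) frees its tooth; keep squeezing while lifting straight up.
- tab (a joint): How far the snap tab is pressed in, m: 0 = out (its tooth is caught 12 mm below the mixer's top, under the slot's front edge, by 4 mm), 0.009 = fully in. Sprung: 10 N to start, 24 N fully in.
- tray: Blue rinse tray, fixed, open at the top: 240 (x) x 200 (y) x 45 mm, walls and floor 5 mm. Origin: centre of the underside.
- malt_cup: Bystander: steel cup, 90 mm across at the rim, 160 mm high, origin under its centre.
- syrup: Bystander: dark syrup bottle, 68 mm across, 200 mm high, origin under its centre.
- jar: Bystander: amber jar with a red lid, 76 mm across, 100 mm high, origin under its centre.
- can: Bystander: yellow can, 74 mm across, 110 mm high, origin under its centre.
Things that resemble listed ones, but are neither listed nor needed, are in the scene too. What is shaped like the filter but green is not meant.

How it is judged:
By the outcome, as a careful person would: the job done as asked, in the order asked, and still so for the second after the job is handed in, with the robot touching nothing.
It also fails if it takes over 69 s, if anything falls off the work surface, if the arm or the gripper's body presses on something with over 40 N, if the wrist force passes 120 N, or if a joint passes its speed limit or range.

## Robot

A 6-joint arm with a two-finger parallel gripper is mounted at the origin on the work surface. World frame = base frame: x ahead of the robot, y to its left, z up, the work surface at z = 0. Lengths are in m, angles in rad, forces in N, time in s.
With the tool pointing down it reaches from about 0.275 to 0.85 m from the base axis. Payload 5.2 kg.
Tool frame: the origin (TCP) lies on the centre line of the jaws, within the pads' length; the fingertips stand robot.tips_ahead ahead of it and the grasp point (between the pads) lies 3 mm ahead of it (robot.tips_ahead is the distance from the TCP to the fingertips, in m); z points along the fingers, y is the line along which they close (so a half turn about z gives the same grasp; the last joint's range is limited). The gripper opens to 85 mm and grips with 20 to 120 N. Pads are 22 mm wide; open, the fingers measure 114 mm over their backs; the gripper's body (76 mm by 85 mm) begins 54 mm behind the grasp point. The pads swing forward as they close: fully open they stand 13 mm farther back than shut.
Start: joints at [-1.369, 0.259, 1.535, -0, 1.348, -0.203], TCP at [0.217, -0.506, 0.253] pointing down, gripper open.
Joint ranges: [-3.14, 3.14], [-0.91, 2.08], [0.19, 2.58], [-1.22, 4.36], [0.22, 2.71], [-3.12, 3.12]. Speed limits (rad/s): [2.57, 2.57, 3.14, 3.14, 3.14, 3.14].

## Interface

Orientations are given as a unit quaternion [w, x, y, z].
In Python, from bench import robot gives the robot as it stands.
- The arm moves only by the tool step_arm, never from a script. Its argument "increments" is a list that holds one entry, the list of rows, each a list of 6 numbers: the shift along the tool's x, y, z in mm, then the turn, a rotation vector about the tool's x, y, z in rad. In form: [[[dx, dy, dz, rx, ry, rz], ...]]. A call has 1 to 20 rows; each row is the pose to reach, as a shift and turn from the pose commanded when the call began, along the tool's axes at that moment; what a row does not reach only later rows make up. A row lasts 1/12 s, in which the tool goes at most 41.7 mm and 7.16 degrees, less where a joint would pass 70% of its speed; a pose out of reach is approached as far as the arm can. A call with a gripper value outside its range is refused whole. "gripper" is the finger opening in mm, from 0 to 85.4, set as the call begins (left out, the last holds). The fingers move at their own pace and stop on an object; the grip force is fixed at half the most. Time passes only in rows, so rows that repeat a pose let the fingers close. It gives the time, the measured TCP pose, the force, the opening and the grip force at its end, in the units of the state.
- robot.state(): the state, without advancing time (a new reading comes with each control period).
- robot.read_camera(name): name is "scene" or "top" or "wrist"; returns (picture, depth): 384x512x3 uint8, red, green, blue; 384x512 float32, m along the optical axis (not along the pixel's ray), 0 where there is no reading.
- robot.camera_info(name): a dict with "fx", "fy", "cx", "cy" (pixels), "world_to_cam" (4x4, takes a point from world to camera coordinates). Camera axes: x right, y up, looking along -z (the intrinsics and any distortion apply to the point x, -y, -z); pixel columns grow to the right and rows downward; lengths in m; the calibration is good to about 2 mm. The wrist camera is an equidistant fisheye: a pixel r from the principal point sees the ray r / f radians off the axis. A picture is of the moment at which its call begins: read the wrist's pose just before it. camera_info takes no time and is no camera call; for the wrist camera it gives the pose at the moment of the call.
- robot.finish_job(): hands the job in; it is judged then, once.
The state is a dict: "time": time; "joints": joint angles; "qd": joint speeds; "joint_torque": joint torques, N m; "tcp_pos": TCP position; "tcp_rot": TCP orientation; "force": force on the tool from outside, world axes, zero at the start; "torque": the same for the moment, N m; "width": finger opening in m; "finger_force": force on a finger pad.
Only numpy, scipy, OpenCV 4.12 (cv2) and the standard library are available. Lean on these libraries where they do the work, as an engineer would, in place of code of your own. Each camera call takes 0.05 s, during which the arm holds its last target. There are 200 camera calls.

## Working session

There is one attempt and no reset: what is moved stays moved. The work goes in short steps, Python scripts to look and compute and a tool call to move; the robot and the scene stay as the last step left them, time stands still between calls to the robot, and variables do not carry over. Pictures are saved under pics/ and viewed, at most 11 in all, crops included, and the job is handed in when it is done.

Besides the shell and the picture viewer there is one more tool, called after "Request:" by a JSON object that holds its "method" and its "body". step_arm: Moves the arm, as the interface text tells. Its arguments: {"type":"object","properties":{"increments":{"type":"array"},"gripper":{"type":"number"}},"required":["increments"]}

```bash
mkdir -p pics; ls; cat > h.py <<'E'
import numpy as np, cv2
from bench import robot
def snap(n,f=None):
    i=robot.camera_info(n); p,d=robot.read_camera(n)
    if f: np.savez(f'{f}.npz',p=p,d=d,T=i['world_to_cam'],k=[i['fx'],i['fy'],i['cx'],i['cy']]); cv2.imwrite(f'pics/{f}.png',p[:,:,::-1])
    return p,d,i
def pts(f):
    "world points per pixel of a saved pinhole view"
    z=np.load(f'{f}.npz'); fx,fy,cx,cy=z['k']; d=z['d']; v,u=np.mgrid[:d.shape[0],:d.shape[1]]
    c=np.stack([(u-cx)/fx*d,-(v-cy)/fy*d,-d,np.ones_like(d)],-1)
    return z['p'],d,(c@np.linalg.inv(z['T']).T)[...,:3]
E
python3 - <<'E'
from h import *
for n in('scene','top'):
    p,d,i=snap(n,n+'0'); print(n,i)
print(robot.tips_ahead, robot.state())
a=cv2.imread('pics/scene0.png');b=cv2.imread('pics/top0.png')
E
```

```text
pics
scene {'fx': 431.1015284878765, 'fy': 431.1015284878765, 'cx': 262.5319926111634, 'cy': 194.9172190255448, 'world_to_cam': array([[-0.19700458,  0.98039896,  0.00266159,  0.06838393],
       [-0.65503561, -0.13364396,  0.74368518,  0.30451869],
       [ 0.72946387,  0.14476595,  0.6685247 , -1.58892669],
       [ 0.        ,  0.        ,  0.        ,  1.        ]])}
top {'fx': 363.5773046999508, 'fy': 363.5773046999508, 'cx': 248.05899686650582, 'cy': 191.63843093967833, 'world_to_cam': array([[-3.05459942e-02, -9.99533357e-01, -1.05691957e-04,
         5.05293748e-02],
       [ 9.92661924e-01, -3.03483788e-02,  1.17052470e-01,
        -5.93966061e-01],
       [-1.17001056e-01,  3.47056770e-03,  9.93125726e-01,
        -1.22330088e+00],
       [ 0.00000000e+00,  0.00000000e+00,  0.00000000e+00,
         1.00000000e+00]])}
0.022 {'time': 0.1, 'joints': array([-1.36880996e+00,  2.59266380e-01,  1.53598259e+00,  1.82386600e-05,
        1.34804172e+00, -2.02790049e-01]), 'qd': array([ 0.00079872, -0.0013073 , -0.00308314, -0.00082989,  0.00137555,
       -0.00183608]), 'joint_torque': array([ 2.78066211e-03, -4.46967423e+01, -2.91251063e+01, -5.55308561e-04,
        6.20357401e-03,  2.44685403e-06]), 'tcp_pos': array([ 0.21653638, -0.50508653,  0.25255624]), 'tcp_rot': array([-8.49012919e-04,  9.79589373e-01,  2.01007310e-01,  9.23347173e-06]), 'force': array([0.13837731, 0.18198662, 0.18193755]), 'torque': array([0.06616113, 0.00888137, 0.00865485]), 'finger_force': 0.0, 'width': 0.08540353289720803}
```

View pics/scene0.png

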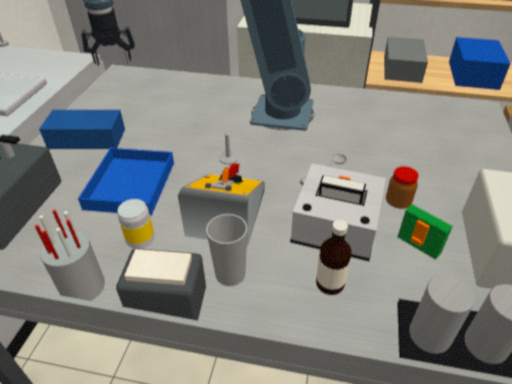

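View pics/top0.png

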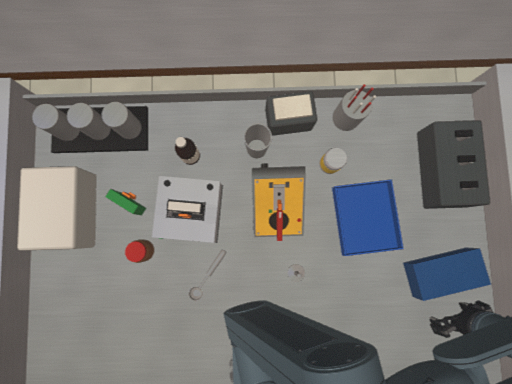

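The scene view shows the robot at the back, the isolator at (222,200), the cup at (228,248), the mixer at (338,210), the bottle at (333,260), the jar at (402,187), the can at (135,222) and the open blue tray at (128,180). There are two blue things: the tray with walls and a floor, top view (367,217), and a solid block at (447,273). The open one is the tray. There are two cassettes: the black and white one in the mixer, top (185,210), and a green decoy at (126,201). The one in the mixer is the one meant. I'll confirm this in an enlarged crop.

```bash
python3 - <<'E'
from h import *
p,d,P=pts('top0')
c=p[140:270,90:320]; cv2.imwrite('pics/crop1.png',cv2.resize(c,None,fx=3.4,fy=3.4,interpolation=cv2.INTER_CUBIC)[:,:,::-1])
for f in('top0','scene0'):
    p,d,P=pts(f); hsv=cv2.cvtColor(p,cv2.COLOR_RGB2HSV); H,S,V=[hsv[...,k].astype(int) for k in range(3)]
    M={'red':((H<5)|(H>174))&(S>150)&(V>70),'orange':(H>=5)&(H<17)&(S>150)&(V>120),'yellow':(H>=18)&(H<32)&(S>140)&(V>120),'blue':(H>105)&(H<125)&(S>150)&(V>60),'white':(S<70)&(V>200),'bright':(S<40)&(V>150)}
    for n,m in M.items():
        k,l,st,ce=cv2.connectedComponentsWithStats(m.astype(np.uint8))
        for j in range(1,k):
            if st[j,4]<12 or st[j,4]>20000: continue
            q=P[(l==j)&(d>0)]
            if len(q)<5: continue
            if not (0.1<np.median(q[:,0])<1 and abs(np.median(q[:,1]))<.8): continue
            print(f,n,st[j,4],ce[j].round(),'med',np.median(q,0).round(3),'lo',np.percentile(q,3,axis=0).round(3),'hi',np.percentile(q,97,axis=0).round(3))
E
```

```text
top0 red 12 [361.  89.] med [ 0.889 -0.329  0.198] lo [ 0.887 -0.331  0.153] hi [ 0.891 -0.327  0.22 ]
top0 red 16 [369.  92.] med [ 0.878 -0.352  0.2  ] lo [ 0.876 -0.355  0.158] hi [ 0.881 -0.351  0.221]
top0 red 12 [366. 106.] med [ 0.832 -0.342  0.2  ] lo [ 0.83  -0.345  0.157] hi [ 0.834 -0.34   0.218]
top0 red 143 [279. 226.] med [ 0.472 -0.064  0.104] lo [ 0.43  -0.074  0.079] hi [ 0.517 -0.058  0.129]
top0 red 328 [135. 251.] med [0.406 0.401 0.1  ] lo [0.378 0.373 0.095] hi [0.435 0.429 0.103]
top0 orange 44 [129. 195.] med [0.592 0.43  0.084] lo [0.583 0.421 0.037] hi [0.601 0.459 0.101]
top0 orange 44 [279. 206.] med [ 0.534 -0.065  0.132] lo [ 0.519 -0.073  0.119] hi [ 0.554 -0.059  0.143]
top0 orange 34 [184. 215.] med [0.514 0.236 0.146] lo [0.511 0.223 0.053] hi [0.521 0.272 0.153]
top0 orange 14 [299. 220.] med [ 0.491 -0.138  0.068] lo [ 0.487 -0.141  0.064] hi [ 0.498 -0.128  0.072]
top0 yellow 52 [324. 167.] med [ 0.67  -0.232  0.044] lo [ 0.656 -0.251  0.024] hi [ 0.703 -0.225  0.062]
top0 yellow 1921 [278. 205.] med [ 0.543 -0.058  0.096] lo [ 0.451 -0.139  0.043
[... 6457 characters left out ...]
 lo [ 0.6   -0.371 -0.754] hi [ 0.607 -0.337 -0.742]
scene0 bright 12 [ 69. 351.] med [ 0.688 -0.704 -0.748] lo [ 0.683 -0.711 -0.756] hi [ 0.698 -0.693 -0.744]
scene0 bright 15 [ 98. 352.] med [ 0.671 -0.59  -0.746] lo [ 0.662 -0.599 -0.752] hi [ 0.679 -0.578 -0.743]
scene0 bright 12 [ 43. 353.] med [ 0.72  -0.795 -0.749] lo [ 0.71  -0.804 -0.756] hi [ 0.727 -0.786 -0.743]
scene0 bright 26 [102. 357.] med [ 0.689 -0.56  -0.75 ] lo [ 0.664 -0.575 -0.756] hi [ 0.705 -0.547 -0.743]
scene0 bright 30 [ 73. 360.] med [ 0.721 -0.667 -0.749] lo [ 0.7   -0.688 -0.755] hi [ 0.737 -0.646 -0.743]
scene0 bright 16 [ 85. 355.] med [ 0.694 -0.632 -0.749] lo [ 0.682 -0.641 -0.754] hi [ 0.705 -0.621 -0.742]
```

View pics/crop1.png

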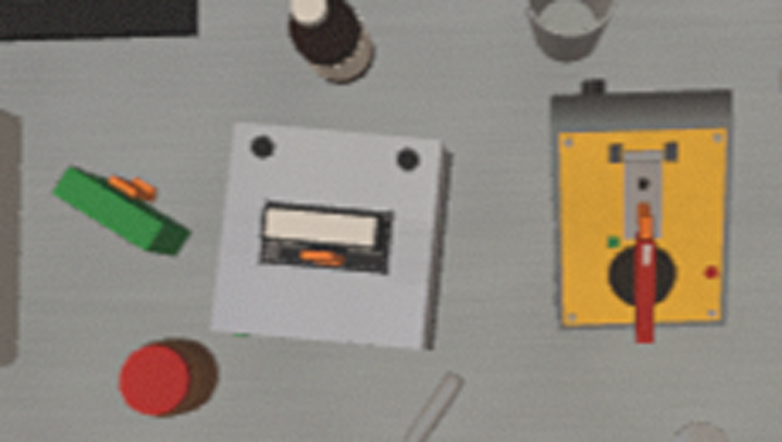

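The crop confirms it: a black cassette with a white top at crop (320,228), its orange tab on the front side at (322,257), sitting in the mixer slot. The green decoy lies outside at (125,210). The handle is nearly straight up the slope at (645,290), with its mark end over the hasp, and the orange hasp tab is at (645,220).

```bash
cat > m.py <<'E'
from h import *
def rayhit(f,uv,n,c):
    "cast pixels onto plane n.x=c"
    z=np.load(f'{f}.npz'); fx,fy,cx,cy=z['k']; Ti=np.linalg.inv(z['T']); uv=np.atleast_2d(uv).astype(float)
    r=np.stack([(uv[:,0]-cx)/fx,-(uv[:,1]-cy)/fy,-np.ones(len(uv))],-1)@Ti[:3,:3].T; o=Ti[:3,3]
    return o+r*((c-o@n)/(r@n))[:,None]
Z=np.array([0,0,1.])
def masks(p):
    hsv=cv2.cvtColor(p,cv2.COLOR_RGB2HSV); H,S,V=[hsv[...,k].astype(int) for k in range(3)]
    return H,S,V
def rect(xy):
    (c,s,a)=cv2.minAreaRect(np.float32(xy*1000)); return np.array(c).round(1),np.array(s).round(1),round(a,2)
E
python3 - <<'E'
from m import *
p,d,P=pts('top0'); H,S,V=masks(p); x,y,z=np.moveaxis(P,-1,0)
def win(u0,u1,v0,v1):
    m=np.zeros(H.shape,bool); m[v0:v1,u0:u1]=1; return m
def px(m): v,u=np.nonzero(m); return np.c_[u,v]
# yellow face
yel=win(245,312,165,245)&(H>=18)&(H<32)&(S>140)&(V>100)
q=P[yel&(d>0)]; c=np.median(q,0)
for _ in range(5):
    n=np.linalg.svd(q-q.mean(0),full_matrices=False)[2][2]; n*=np.sign(n[2]); r=(q-q.mean(0))@n; q=q[abs(r)<.006]
print('face n',n.round(3),'tilt',np.degrees(np.arccos(n[2])).round(2),'yaw',np.degrees(np.arctan2(-n[1],-n[0])).round(2),'c',(n@q.mean(0)).round(4))
yaw=np.arctan2(-n[1],-n[0])
up=np.cross(n,np.cross(Z,n)); up/=np.linalg.norm(up); left=np.cross(n,up)  # z x x = y
F=rayhit('top0',px(yel),n,n@q.mean(0)); o=q.mean(0)
uvF=np.c_[(F-o)@up,(F-o)@left]; cc,ss,a=rect(uvF); print('yellow rect',cc,ss,a)
C=o+up*cc[0]/1e3+left*cc[1]/1e3; print('face centre',C.round(4),'up',up.round(3),'left',left.round(3))
# red bar on top plane 44 out
red=win(265,295,190,250)&((H<5)|(H>174))&(S>150)&(V>70)
R=rayhit('top0',px(red),n,n@q.mean(0)+.044); print('bar',rect(np.c_[(R-C)@up,(R-C)@left]))
q3=P[red&(d>0)]; print('bar height',np.percentile((q3-C)@n,[10,50,90]).round(4))
hub=win(265,295,190,250)&(V<55); R=rayhit('top0',px(hub),n,n@q.mean(0)+.015); print('hub',rect(np.c_[(R-C)@up,(R-C)@left]))
org=win(270,290,195,215)&(H>=5)&(H<17)&(S>150)&(V>120)
q4=P[org&(d>0)]; print('tab pts up,left,n',np.percentile(np.c_[(q4-C)@up,(q4-C)@left,(q4-C)@n],[10,50,90],axis=0).round(4))
# mixer
mx=win(145,225,170,248)&(S<40)&(V>120)&(abs(z-.11)<.012)
k,l,st,_=cv2.connectedComponentsWithStats(mx.astype(np.uint8)); mx=l==1+st[1:,4].argmax()
print('mixer',rect(rayhit('top0',px(mx),Z,.11)[:,:2]),np.median(z[mx]))
wh=win(165,206,198,213)&(S<70)&(V>185)&(z>.13); print('white top',rect(rayhit('top0',px(wh),Z,.15)[:,:2]),np.median(z[wh]))
fl=win(165,206,198,222)&(z>.135)&(z<.17); print('filter top all',rect(rayhit('top0',px(fl),Z,.15)[:,:2]))
ot=win(170,200,208,222)&(H>=5)&(H<17)&(S>130)&(V>120); print('tab top',rect(rayhit('top0',px(ot),Z,.148)[:,:2]),np.percentile(z[ot],[10,50,90]))
bl=win(325,410,170,262)&(H>100)&(H<125)&(S>120)&(V>50); bz=bl&(z>.035)
print('tray rim',rect(rayhit('top0',px(bz),Z,.045)[:,:2]),np.median(z[bz]),'floor z',np.median(z[bl&(z<.02)]))
print('tray all', rect(P[bz][:,:2]))
# bystanders via points heights
for nme,w,h in(('cup',(240,275,120,160),.16),('bottle',(172,202,132,166),.2),('jar',(120,152,238,265),.1),('can',(315,350,146,176),.11)):
    m=win(*w)&(abs(z-h)<.008); print(nme,rect(P[m][:,:2]),m.sum())
E
```

```text
face n [-0.5   -0.001  0.866] tilt 29.99 yaw 0.09 c -0.1882
yellow rect [-6.3 -1. ] [155.2 205.6] 89.85
face centre [ 0.5341 -0.0656  0.0909] up [0.866 0.001 0.5  ] left [-0.002  1.     0.   ]
bar (array([-45.3,   0.3]), array([106.6,  16.2]), 0.21)
bar height [0.0351 0.0423 0.0446]
hub (array([-7.5,  1.4]), array([123. ,  56.2]), 0.83)
tab pts up,left,n [[ 0.0063 -0.0045  0.0253]
 [ 0.0233  0.0006  0.0375]
 [ 0.033   0.0047  0.043 ]]
mixer (array([537.8, 233.8]), array([200.9, 199.9]), 83.24) 0.10961035366108263
white top (array([541.8, 235.7]), array([95.8, 23.5]), 83.06) 0.15052685524507992
filter top all (array([534.3, 233.7]), array([111.4,  46.4]), 83.04)
tab top (array([513.1, 236.6]), array([34.6,  9.4]), 88.25) [0.0946152  0.1452142  0.15114571]
tray rim (array([ 495. , -371.6]), array([237.5, 202.1]), 5.25) 0.04363787730957713 floor z 0.005147941500995623
tray all (array([ 481.5, -217.9]), array([237.8, 513.1]), 5.02)
cup (array([755.9,  -2.6]), array([85.9, 88.3]), 88.14) 136
bottle (array([737.4, 234.1]), array([29.6, 28.3]), 42.04) 84
jar (array([406.1, 401.3]), array([63.8, 64.3]), 49.91) 339
can (array([ 691.3, -262.5]), array([65.1, 65.9]), 42.97) 330
```

```bash
cat >> m.py <<'E'
from scipy.spatial.transform import Rotation as Ro
def cur():
    s=robot.state(); q=s['tcp_rot']; return s['tcp_pos'],Ro.from_quat([q[1],q[2],q[3],q[0]]),s
def lean(yaw,tilt):
    "tool x at heading yaw (deg), tool pointing down, leaned by tilt about world y so tool z=(sin,0,-cos)"
    return Ro.from_euler('y',-tilt,degrees=True)*Ro.from_euler('z',yaw,degrees=True)*Ro.from_euler('x',180,degrees=True)
def plan(g,R,ahead=.003):
    "step to bring the grasp point to g with orientation R"
    p,Rc,s=cur(); t=np.array(g)-R.apply([0,0,ahead]); dl=Rc.inv().apply(t-p)*1000; rv=(Rc.inv()*R).as_rotvec()
    n=max(np.linalg.norm(dl)/41.7,np.degrees(np.linalg.norm(rv))/7.16)
    print('step',dl.round(1).tolist(),rv.round(3).tolist(),'rows>=%.1f'%n)
E
python3 - <<'E'
from m import *
print(lean(180,30).as_matrix().round(2))
p,R,s=cur(); print(R.as_matrix().round(3))
plan([.36,-.27,.30],lean(110,0))
# scene view check
p,d,P=pts('scene0'); H,S,V=masks(p)
n=np.array([-.5,0,.866]);C=np.array([.5341,-.0656,.0909]);up=np.array([.866,0,.5]);left=np.array([0,1,0.])
def px(m): v,u=np.nonzero(m); return np.c_[u,v]
w=np.zeros(H.shape,bool); w[160:195,205:250]=1
for nm,m,h in(('red',w&((H<5)|(H>174))&(S>150)&(V>70),.044),('org',w&(H>=5)&(H<17)&(S>150)&(V>120),.043)):
    F=rayhit('scene0',px(m),n,n@C+h); e=np.c_[(F-C)@up,(F-C)@left]*1000
    print(nm,e.min(0).round(1),e.max(0).round(1)); q=P[m&(d>0)]; print(np.percentile(np.c_[(q-C)@up,(q-C)@left,(q-C)@n],[5,50,95],axis=0).round(4))
E
```

```text
[[-0.87  0.    0.5 ]
 [ 0.    1.    0.  ]
 [-0.5   0.   -0.87]]
[[ 0.919  0.394 -0.   ]
 [ 0.394 -0.919  0.002]
 [ 0.    -0.002 -1.   ]]
step [224.5, -159.7, -50.1] [-0.001, -0.002, -1.515] rows>=12.1
red [-76.9   0.8] [147.8  47.3]
[[-0.0806  0.0062  0.0156]
 [-0.035   0.0119  0.0338]
 [ 0.0035  0.0131  0.0445]]
org [ 8.1 -7.1] [196.3  48.3]
[[ 0.0026 -0.0006  0.0116]
 [ 0.03    0.0069  0.0271]
 [ 0.0341  0.0098  0.0427]]
```

Request:
{"method": "step_arm", "body": {"increments": [[[220,-160,-50,0,0,-1.5],[220,-160,-50,0,0,-1.5],[220,-160,-50,0,0,-1.5],[220,-160,-50,0,0,-1.5],[220,-160,-50,0,0,-1.5],[220,-160,-50,0,0,-1.5],[220,-160,-50,0,0,-1.5],[220,-160,-50,0,0,-1.5],[220,-160,-50,0,0,-1.5],[220,-160,-50,0,0,-1.5],[220,-160,-50,0,0,-1.5],[220,-160,-50,0,0,-1.5],[220,-160,-50,0,0,-1.5],[220,-160,-50,0,0,-1.5]]], "gripper": 45}}

```text
time: 1.27
tcp_pos: [0.3557, -0.2717, 0.303]
tcp_rot: [-0.0, 0.581, 0.814, 0.0]
force: [0.3, -0.3, -0.0]
width: 0.0451
finger_force: 0.0
```

```bash
python3 - <<'E'
from m import *
print(cur()[2]['joints'].round(3))
n=np.array([-.5,0,.866]);C=np.array([.5341,-.065,.0909]);up=np.array([.866,0,.5])
plan(C-.0453*up+.16*n,lean(180,30))
E
```

```text
[-0.902  0.039  1.675  0.     1.428 -1.233]
step [176.7, 121.6, 93.7] [-0.324, -0.455, -1.211] rows>=10.7
```

Request:
{"method": "step_arm", "body": {"increments": [[[177,122,94,-0.324,-0.455,-1.211],[177,122,94,-0.324,-0.455,-1.211],[177,122,94,-0.324,-0.455,-1.211],[177,122,94,-0.324,-0.455,-1.211],[177,122,94,-0.324,-0.455,-1.211],[177,122,94,-0.324,-0.455,-1.211],[177,122,94,-0.324,-0.455,-1.211],[177,122,94,-0.324,-0.455,-1.211],[177,122,94,-0.324,-0.455,-1.211],[177,122,94,-0.324,-0.455,-1.211],[177,122,94,-0.324,-0.455,-1.211],[177,122,94,-0.324,-0.455,-1.211],[177,122,94,-0.324,-0.455,-1.211]]]}}

```text
time: 2.35
tcp_pos: [0.4123, -0.0647, 0.2088]
tcp_rot: [0.259, -0.001, 0.966, 0.001]
force: [-0.6, 0.2, 0.6]
width: 0.0449
finger_force: 0.0
```

```bash
python3 - <<'E'
from m import *
snap('wrist','w1')
print(cur()[2]['joints'].round(3), robot.camera_info('wrist'))
n=np.array([-.5,0,.866]);C=np.array([.5341,-.065,.0909]);up=np.array([.866,0,.5])
plan(C-.0453*up+.04*n,lean(180,30))
E
```

```text
[-0.708 -0.234  2.27   0.494  0.756 -2.58 ] {'fx': 297.3186396354542, 'fy': 297.3186396354542, 'cx': 255.6293790054921, 'cy': 197.51341217835235, 'world_to_cam': array([[ 2.36126545e-03,  9.99995890e-01,  1.62597131e-03,
         6.40387124e-02],
       [-6.90917220e-01,  2.80691139e-03, -7.22928431e-01,
         4.02689277e-01],
       [-7.22930024e-01,  5.83614346e-04,  6.90921008e-01,
         1.83712232e-02],
       [ 0.00000000e+00,  0.00000000e+00,  0.00000000e+00,
         1.00000000e+00]])}
step [-1.0, 0.0, 120.1] [0.0, -0.0, -0.003] rows>=2.9
```

View pics/w1.png

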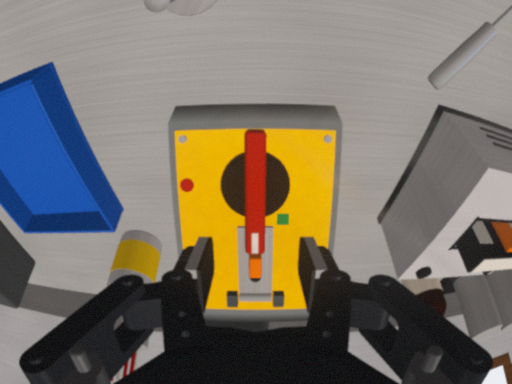

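The wrist view shows the red bar at column 256, rows 130–255, centred between the fingers (inner edges at columns 213 and 300). Its white mark is at (254,243), toward the hasp, and the orange hasp tab is at (255,268). The alignment is good.

Request:
{"method": "step_arm", "body": {"increments": [[[-1,0,40,0,0,0],[-1,0,80,0,0,0],[-1,0,105,0,0,0],[-1,0,120,0,0,0],[-1,0,120,0,0,0],[-1,0,120,0,0,0]]]}}

```text
time: 2.9
tcp_pos: [0.474, -0.0637, 0.1052]
tcp_rot: [0.258, -0.001, 0.966, 0.001]
force: [-0.7, 0.3, -0.8]
width: 0.0451
finger_force: 0.0
```

Request:
{"method": "step_arm", "body": {"increments": [[[0,0,0,0,0,0],[0,0,0,0,0,0],[0,0,0,0,0,0],[0,0,0,0,0,0],[0,0,0,0,0,0],[0,0,0,0,0,0]]], "gripper": 10}}

```text
time: 3.4
tcp_pos: [0.4743, -0.0652, 0.1074]
tcp_rot: [0.26, -0.001, 0.966, -0.001]
force: [-7.5, -2.1, 9.6]
width: 0.0169
finger_force: 60.6
```

Request:
{"method": "step_arm", "body": {"increments": [[[0,0,-2,0,0,0.09],[0,0,-2,0,0,0.18],[0,0,-2,0,0,0.27],[0,0,-2,0,0,0.36],[0,0,-2,0,0,0.45],[0,0,-2,0,0,0.54],[0,0,-2,0,0,0.63],[0,0,-2,0,0,0.72],[0,0,-2,0,0,0.81],[0,0,-2,0,0,0.9],[0,0,-2,0,0,0.99],[0,0,-2,0,0,1.08],[0,0,-2,0,0,1.17],[0,0,-2,0,0,1.26],[0,0,-2,0,0,1.35],[0,0,-2,0,0,1.44],[0,0,-2,0,0,1.52],[0,0,-2,0,0,1.6],[0,0,-2,0,0,1.6],[0,0,-2,0,0,1.6]]]}}

```text
time: 5.07
tcp_pos: [0.4703, -0.0694, 0.1056]
tcp_rot: [0.183, 0.692, 0.674, 0.18]
force: [-15.7, -29.3, -19.0]
width: 0.0164
finger_force: 69.9
```

```bash
python3 - <<'E'
from m import *
p,R,s=cur(); print(R.as_matrix().round(3),s['joints'].round(2),s['torque'],s['force'])
E
```

```text
[[ 0.026  0.868  0.497]
 [ 1.    -0.024 -0.01 ]
 [ 0.003  0.497 -0.868]] [-0.58  0.1   2.31  0.79  0.38 -1.25] [-4.23537281  3.98957968 -1.52633063] [-15.71347217 -29.30469014 -19.02930814]
```

Request:
{"method": "step_arm", "body": {"increments": [[[0,0,0,0,0,0],[0,0,0,0,0,0],[0,0,0,0,0,0],[0,0,0,0,0,0],[0,0,-30,0,0,0],[0,0,-60,0,0,0],[0,0,-90,0,0,0],[0,0,-110,0,0,0],[0,0,-110,0,0,0]]], "gripper": 38}}

```text
time: 5.82
tcp_pos: [0.4185, -0.0652, 0.2069]
tcp_rot: [0.184, 0.69, 0.674, 0.186]
force: [-0.1, 0.5, 0.0]
width: 0.0378
finger_force: 0.0
```

```bash
python3 - <<'E'
from m import *
p,d,i=snap('top','top1')
H,S,V=masks(p); n=np.array([-.5,0,.866]);C=np.array([.5341,-.065,.0909]);up=np.array([.866,0,.5]);left=np.array([0,1,0.])
P=pts('top1')[2]
m=((H<5)|(H>174))&(S>150)&(V>70); m[:190]=0;m[255:]=0;m[:,:250]=0;m[:,:].T[312:]=0
v,u=np.nonzero(m);F=rayhit('top1',np.c_[u,v],n,n@C+.044);print(len(u),rect(np.c_[(F-C)@up,(F-C)@left]))
cv2.imwrite('pics/c2.png',cv2.resize(p[150:260,220:330],None,fx=5,fy=5,interpolation=cv2.INTER_CUBIC)[:,:,::-1])
snap('wrist','w2')
plan(C+.0247*up+.14*n,lean(180,30))
E
```

```text
218 (array([-39.5,  -6.6]), array([ 28.8, 113.6]), 2.47)
step [1.5, 68.3, 13.1] [0.002, 0.003, -1.595] rows>=12.8
```

View pics/w2.png

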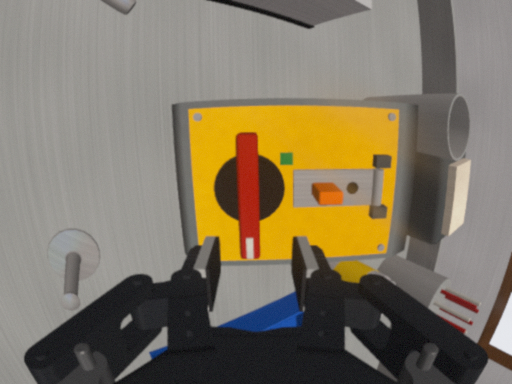

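The wrist view shows the bar lying level, from (247,135) to (250,256), with the white mark at its right end (250,247) as seen from the front. The hasp at (335,188) is clear, with its orange tab at (327,193). I'll measure the bar angle by casting rays.

```bash
cat >> m.py <<'E'
def wray(f,uv,n,c):
    "fisheye wrist pixels onto plane n.x=c"
    z=np.load(f'{f}.npz'); fx,fy,cx,cy=z['k']; Ti=np.linalg.inv(z['T']); uv=np.atleast_2d(uv).astype(float)
    a=uv-[cx,cy]; r=np.linalg.norm(a,axis=1)+1e-9; th=r/fx
    v=np.c_[np.sin(th)*a[:,0]/r,-np.sin(th)*a[:,1]/r,-np.cos(th)]@Ti[:3,:3].T; o=Ti[:3,3]
    return o+v*((c-o@n)/(v@n))[:,None]
n=np.array([-.5,0,.866]);C=np.array([.5341,-.065,.0909]);up=np.array([.866,0,.5]);left=np.array([0,1,0.])
E
python3 - <<'E'
from m import *
for f in('w1','w2'):
    p=np.load(f+'.npz')['p']; H,S,V=masks(p)
    for nm,m,h in (('red',((H<4)|(H>175))&(S>150)&(V>70),.044),('org',(H>=6)&(H<15)&(S>150)&(V>120),.043),('yel',(H>=18)&(H<32)&(S>140)&(V>100),0)):
        m=m.copy(); m[:100]=0; m[310:]=0; m[:,:170]=0; m[:,410:]=0
        k,l,st,_=cv2.connectedComponentsWithStats(m.astype(np.uint8)); m=l==1+st[1:,4].argmax()
        v,u=np.nonzero(m);F=wray(f,np.c_[u,v],n,n@C+h);e=np.c_[(F-C)@up,(F-C)@left]; print(f,nm,rect(e))
        if nm=='red': w=cv2.fitLine(np.float32(e),cv2.DIST_L2,0,.01,.01).ravel(); print(np.degrees(np.arctan2(w[1],w[0])))
E
```

```text
w1 red (array([-84.5,  -0.4]), array([33.7, 14.6]), 0.32)
4.4977813
w1 org (array([19.7, -0.9]), array([25.7, 10.2]), 0.38)
w1 yel (array([ 0.7, -0.7]), array([156.6, 205.9]), 89.96)
w2 red (array([-47. , -12.3]), array([80.1, 16.2]), 88.11)
89.42456
w2 org (array([19.4,  3.8]), array([18.3, 26.2]), 89.0)
w2 yel (array([ 0.6, -0.8]), array([205.9, 156.8]), 0.03)
```

```bash
python3 - <<'E'
from m import *
p=np.load('w2.npz')['p']; H,S,V=masks(p)
for r in range(130,262,8): 
    print(r,[ (c,int(H[r,c]),int(S[r,c]),int(V[r,c])) for c in range(232,266,3)])
# edge-based: leftmost/rightmost red-ish per row, hub/yellow background excluded
m=((H<8)|(H>170))&(S>120)&(V>60)
for h,name,f in((.044,'left',lambda c:c.min()),(.044,'right',lambda c:c.max())):
    uv=[]
    for r in range(140,252,4):
        c=np.nonzero(m[r,230:270])[0]+230
        if len(c): uv.append((f(c),r))
    F=wray('w2',uv,n,n@C+h); e=np.c_[(F-C)@up,(F-C)@left]; w=cv2.fitLine(np.float32(e),cv2.DIST_HUBER,0,.01,.01).ravel(); print(name,np.degrees(np.arctan2(w[1],w[0])),w[2:]*1000)
E
```

```text
130 [(232, 23, 251, 231), (235, 23, 253, 231), (238, 23, 253, 229), (241, 22, 239, 230), (244, 23, 251, 228), (247, 22, 255, 227), (250, 23, 252, 229), (253, 22, 244, 229), (256, 23, 253, 228), (259, 22, 245, 227), (262, 22, 239, 226), (265, 23, 247, 227)]
138 [(232, 23, 254, 231), (235, 20, 239, 189), (238, 4, 222, 163), (241, 4, 225, 172), (244, 5, 226, 173), (247, 4, 221, 175), (250, 4, 217, 176), (253, 5, 229, 176), (256, 5, 221, 170), (259, 23, 255, 226), (262, 22, 243, 228), (265, 23, 255, 226)]
146 [(232, 23, 255, 231), (235, 20, 248, 186), (238, 5, 227, 157), (241, 4, 224, 172), (244, 5, 226, 173), (247, 4, 226, 174), (250, 4, 223, 176), (253, 5, 226, 177), (256, 6, 234, 169), (259, 23, 255, 227), (262, 23, 251, 228), (265, 23, 255, 226)]
154 [(232, 23, 255, 228), (235, 20, 246, 188), (238, 4, 225, 152), (241, 5, 232, 174), (244, 4, 227, 173), (247, 4, 221, 174), (250, 4, 229, 175), (253, 5, 236, 175), (256, 4, 229, 167), (259, 21, 247, 183), (262, 22, 249, 222), (265, 23, 253, 228)]
162 [(232, 18, 162, 52), (235, 10, 169, 65), (238, 6, 241, 148), (241, 5, 241, 168), (244, 4,
[... 2498 characters left out ...]
, 25, 206), (253, 4, 102, 187), (256, 3, 224, 172), (259, 13, 224, 173), (262, 22, 243, 225), (265, 23, 255, 225)]
250 [(232, 23, 250, 227), (235, 23, 240, 228), (238, 22, 238, 224), (241, 7, 212, 142), (244, 2, 214, 174), (247, 11, 44, 203), (250, 21, 23, 207), (253, 4, 93, 190), (256, 2, 205, 178), (259, 10, 222, 172), (262, 22, 254, 226), (265, 23, 239, 227)]
258 [(232, 23, 255, 228), (235, 23, 251, 228), (238, 23, 255, 226), (241, 20, 235, 194), (244, 12, 209, 172), (247, 12, 92, 191), (250, 14, 70, 201), (253, 14, 124, 195), (256, 14, 228, 178), (259, 20, 229, 214), (262, 22, 235, 224), (265, 22, 230, 226)]
left -89.47331 [-55.21881     6.6812024]
right 89.116905 [-38.85023    4.767421]
```

```bash
python3 - <<'E'
from m import *
plan(C+.024*up+.12*n+[0,.001,0],lean(180,15))
E
```

```text
step [2.5, 68.3, 33.2] [0.211, 0.207, -1.585] rows>=12.9
```

Request:
{"method": "step_arm", "body": {"increments": [[[2,68,0,0.211,0.207,-1.585],[2,68,0,0.211,0.207,-1.585],[2,68,0,0.211,0.207,-1.585],[2,68,0,0.211,0.207,-1.585],[2,68,0,0.211,0.207,-1.585],[2,68,0,0.211,0.207,-1.585],[2,68,0,0.211,0.207,-1.585],[2,68,0,0.211,0.207,-1.585],[2,68,0,0.211,0.207,-1.585],[2,68,0,0.211,0.207,-1.585],[2,68,33,0.211,0.207,-1.585],[2,68,33,0.211,0.207,-1.585],[2,68,33,0.211,0.207,-1.585],[2,68,33,0.211,0.207,-1.585],[2,68,33,0.211,0.207,-1.585]]]}}

```text
time: 7.17
tcp_pos: [0.4935, -0.0633, 0.2068]
tcp_rot: [0.128, 0.001, 0.992, 0.002]
force: [-0.1, -0.2, -0.8]
width: 0.0377
finger_force: 0.0
```

```bash
python3 - <<'E'
from m import *
print(cur()[2]['joints'].round(2))
snap('wrist','w3')
f='w3';p=np.load(f+'.npz')['p']; H,S,V=masks(p)
m=(H>=6)&(H<15)&(S>150)&(V>120); m[:100]=0;m[:,:180]=0;m[:,330:]=0
k,l,st,ce=cv2.connectedComponentsWithStats(m.astype(np.uint8)); j=1+st[1:,4].argmax(); m=l==j; print(st[j],ce[j])
v,u=np.nonzero(m);F=wray(f,np.c_[u,v],n,n@C+.043);e=np.c_[(F-C)@up,(F-C)@left]; print(rect(e))
plan(C+.024*up+.038*n+[0,.001,0],lean(180,15))
E
```

```text
[-0.43  0.06  1.92  0.14  0.93 -2.07]
[269 134  57  27 463] [299.84665227 148.39308855]
(array([-45.9,  32.3]), array([41.5, 19.1]), 89.5)
step [-22.9, -0.7, 76.9] [0.004, -0.004, -0.003] rows>=1.9
```

View pics/w3.png

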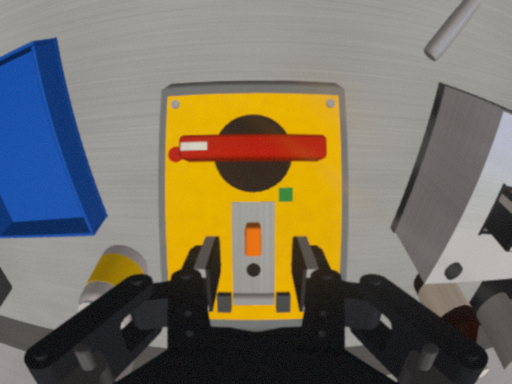

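The wrist view shows the bar level at rows 135–160, with its white mark at (194,146). The hasp tab's top is at (253,239), about 2 mm to −y of the jaw centre, and clear between the fingers (columns 219–293).

Request:
{"method": "step_arm", "body": {"increments": [[[-12,-2,40,0,0,0],[-23,-2,65,0,0,0],[-23,-2,77,0,0,0],[-23,-2,77,0,0,0],[-23,-2,77,0,0,0]]]}}

```text
time: 7.63
tcp_pos: [0.5346, -0.0659, 0.139]
tcp_rot: [0.128, 0.001, 0.992, 0.002]
force: [-0.7, -0.5, 0.5]
width: 0.0381
finger_force: 0.0
```

Request:
{"method": "step_arm", "body": {"increments": [[[0,0,0,0,0,0],[0,0,0,0,0,0],[0,0,0,0,0,0],[0,0,0,0,0,0],[0,0,0,0,0,0],[0,0,0,0,0,0]]], "gripper": 4}}

```text
time: 8.13
tcp_pos: [0.5354, -0.0655, 0.1412]
tcp_rot: [0.13, 0.0, 0.992, 0.001]
force: [-1.2, 4.2, 5.0]
width: 0.0106
finger_force: 61.2
```

```bash
python3 - <<'E'
from m import *
p,R,s=cur(); print(p,s['joints'].round(2),s['force'])
h=C+.081*up+.005*n; h[1]=p[1]; g=p+R.apply([0,0,.003]); r=g-h; print('rel up,n',r@up,r@n)
# arc rows: hasp th up to 1.42, tool turns half
N=18; rows=[]
for k in range(1,N+1):
    th=1.42*k/N; tl=15-45*k/N
    a,b=r@up,r@n; g2=h+up*(a*np.cos(th)+b*np.sin(th))+n*(b*np.cos(th)-a*np.sin(th))
    R2=Ro.from_euler('y',-(tl-15),degrees=True)*R; t=g2-R2.apply([0,0,.003])
    rows.append([*(R.inv().apply(t-p)*1000).round(0).astype(int).tolist(),*(R.inv()*R2).as_rotvec().round(2).tolist()])
for q in rows: print(q)
E
```

```text
[ 0.53544841 -0.06548619  0.14121281] [-0.39  0.22  1.93  0.15  0.76 -2.06] [-1.24218268  4.23290391  5.0372072 ]
rel up,n -0.055452212681551545 0.03500013468357791
[-2, 0, -5, 0.0, 0.04, 0.0]
[-4, 0, -10, 0.0, 0.09, 0.0]
[-7, 0, -14, 0.0, 0.13, 0.0]
[-10, 0, -18, 0.0, 0.17, 0.0]
[-13, 0, -23, 0.0, 0.22, 0.0]
[-17, 0, -26, 0.0, 0.26, 0.0]
[-20, 0, -30, 0.0, 0.31, 0.0]
[-25, 0, -33, 0.0, 0.35, 0.0]
[-29, 0, -36, 0.0, 0.39, 0.0]
[-34, 0, -38, 0.0, 0.44, 0.0]
[-38, 0, -41, 0.0, 0.48, 0.0]
[-43, 0, -42, 0.0, 0.52, 0.0]
[-48, 0, -44, 0.0, 0.57, 0.0]
[-54, 0, -45, 0.0, 0.61, 0.0]
[-59, 0, -45, 0.0, 0.65, 0.0]
[-64, 0, -45, 0.0, 0.7, 0.0]
[-69, 0, -45, 0.0, 0.74, 0.0]
[-75, 0, -45, 0.0, 0.79, 0.0]
```

Request:
{"method": "step_arm", "body": {"increments": [[[-2,0,-5,0,0.04,0],[-4,0,-10,0,0.09,0],[-7,0,-14,0,0.13,0],[-10,0,-18,0,0.17,0],[-13,0,-23,0,0.22,0],[-17,0,-26,0,0.26,0],[-20,0,-30,0,0.31,0],[-25,0,-33,0,0.35,0]]]}}

```text
time: 8.8
tcp_pos: [0.5487, -0.0653, 0.1765]
tcp_rot: [-0.05, -0.0, 0.999, 0.002]
force: [-4.0, 1.8, -10.1]
width: 0.0101
finger_force: 58.6
```

```bash
python3 - <<'E'
from m import *
p,R,s=cur(); print(p,s['joints'].round(2),s['force'],s['width'])
h=C+.081*up+.005*n; h[1]=p[1]; g=p+R.apply([0,0,.003]); r=g-h; a,b=r@up,r@n; print('rel up,n',a,b,'theta',np.arctan2(b,-a)-np.arctan2(.035,.0555),'rad',np.hypot(a,b))
N=10;th1=1.42-8*1.42/18
for k in range(1,N+1):
    th=th1*k/N
    g2=h+up*(a*np.cos(th)+b*np.sin(th))+n*(b*np.cos(th)-a*np.sin(th))
    R2=Ro.from_euler('y',.436*k/N)*R; t=g2-R2.apply([0,0,.003])
    print((R.inv().apply(t-p)*1000).round(0).tolist(),(R.inv()*R2).as_rotvec().round(2).tolist())
E
```

```text
[ 0.54869629 -0.06532143  0.17650954] [-0.3   0.38  1.56 -0.03  1.3  -1.87] [ -4.04227051   1.84504124 -10.13499125] 0.010128257174614366
rel up,n -0.027302077450758536 0.059403921994342086 theta 0.5773492274966961 rad 0.06537759082007456
[-3.0, 0.0, -4.0] [-0.0, 0.04, 0.0]
[-6.0, 0.0, -9.0] [-0.0, 0.09, 0.0]
[-10.0, 0.0, -12.0] [-0.0, 0.13, 0.0]
[-13.0, 0.0, -16.0] [-0.0, 0.17, 0.0]
[-17.0, 0.0, -19.0] [-0.0, 0.22, 0.0]
[-22.0, 0.0, -22.0] [-0.0, 0.26, 0.0]
[-26.0, 0.0, -25.0] [-0.0, 0.31, 0.0]
[-31.0, 0.0, -27.0] [-0.0, 0.35, 0.0]
[-36.0, 0.0, -29.0] [-0.0, 0.39, 0.0]
[-41.0, 0.0, -31.0] [-0.0, 0.44, 0.0]
```

Request:
{"method": "step_arm", "body": {"increments": [[[-3,0,-4,0,0.04,0],[-6,0,-9,0,0.09,0],[-10,0,-12,0,0.13,0],[-13,0,-16,0,0.17,0],[-17,0,-19,0,0.22,0],[-22,0,-22,0,0.26,0],[-26,0,-25,0,0.31,0],[-31,0,-27,0,0.35,0],[-36,0,-29,0,0.39,0],[-41,0,-31,0,0.44,0],[-44,0,-32,0,0.48,0],[-44,0,-32,0,0.48,0]]]}}

```text
time: 9.8
tcp_pos: [0.5963, -0.0653, 0.2031]
tcp_rot: [-0.287, -0.001, 0.958, 0.002]
force: [-7.3, 4.1, -10.4]
width: 0.0107
finger_force: 59.2
```

```bash
python3 - <<'E'
from m import *
p,R,s=cur(); print(p,s['joints'].round(2),s['force'],s['width'],R.as_matrix()[:,2].round(2))
h=C+.081*up+.005*n; h[1]=p[1]; g=p+R.apply([0,0,.003]); r=g-h; a,b=r@up,r@n; print('rel up,n',a,b,'theta',np.arctan2(b,-a)-np.arctan2(.035,.0555),'rad',np.hypot(a,b))
E
```

```text
[ 0.59625169 -0.0653243   0.20314606] [-0.23  0.75  0.99 -0.13  1.97 -1.82] [ -7.3002946    4.07712225 -10.37686289] 0.0106773864372025 [-0.55  0.   -0.84]
rel up,n 0.02626896037074798 0.05978346640653394 theta 1.4221638190138903 rad 0.06530023839574477
```

Request:
{"method": "step_arm", "body": {"increments": [[[0,0,0,0,0,0],[0,0,0,0,0,0],[0,0,0,0,0,0],[0,0,0,0,0,0],[0,0,-25,0,0,0],[0,0,-60,0,0,0],[0,0,-90,0,0,0],[0,0,-90,0,0,0]]], "gripper": 36}}

```text
time: 10.47
tcp_pos: [0.6493, -0.0669, 0.288]
tcp_rot: [-0.276, 0.0, 0.961, -0.0]
force: [0.2, -0.4, 0.5]
width: 0.036
finger_force: 0.0
```

```bash
python3 - <<'E'
from m import *
p,R,s=cur(); print(p,s['joints'].round(2),s['force'])
plan([.40,.05,.33],lean(130,0))
E
```

```text
[ 0.64927088 -0.06693896  0.28801571] [-0.21  0.82  0.65 -0.14  2.22 -1.84] [ 0.21535118 -0.3560164   0.51009121]
step [235.2, 116.9, 94.0] [-0.244, -0.522, 0.849] rows>=8.2
```

Request:
{"method": "step_arm", "body": {"increments": [[[80,40,-40,-0.1,-0.25,0.3],[150,75,0,-0.2,-0.4,0.6],[235,117,94,-0.244,-0.522,0.849],[235,117,94,-0.244,-0.522,0.849],[235,117,94,-0.244,-0.522,0.849],[235,117,94,-0.244,-0.522,0.849],[235,117,94,-0.244,-0.522,0.849],[235,117,94,-0.244,-0.522,0.849],[235,117,94,-0.244,-0.522,0.849],[235,117,94,-0.244,-0.522,0.849],[235,117,94,-0.244,-0.522,0.849]]], "gripper": 85}}

```text
time: 11.38
tcp_pos: [0.3975, 0.0505, 0.3309]
tcp_rot: [-0.005, 0.422, 0.907, -0.001]
force: [1.0, -0.7, -0.2]
width: 0.0849
finger_force: 0.0
```

```bash
python3 - <<'E'
from m import *
p,R,s=cur(); print(p,s['joints'].round(2),R.as_matrix()[:,2].round(2))
plan([.535,.234,.27],lean(83,0))
snap('top','top2'); snap('scene','sc2')
p,d,P=pts('top2'); q=P[180:215,265:295].reshape(-1,3)
r=q-(C+.081*up+.005*n); 
m=(r@n>.02)&(abs(q[:,1]+.065)<.03)&(q[:,2]<.26); e=np.c_[r@up,r@n,q[:,1]][m]; print(len(e),np.percentile(e,[5,50,95],axis=0).round(3))
a=cv2.resize(p[140:270,90:320],(520,294)); b=np.load('sc2.npz')['p'][110:280,150:400]; b=cv2.resize(b,(432,294))
cv2.imwrite('pics/c3.png',cv2.resize(np.load('sc2.npz')['p'][130:230,160:290],None,fx=5,fy=5,interpolation=cv2.INTER_CUBIC)[:,:,::-1])
E
```

```text
[0.39754235 0.05049683 0.33094702] [-0.15 -0.06  1.71  0.    1.51 -0.85] [-0.01  0.   -1.  ]
step [51.4, 223.7, 57.0] [-0.01, -0.005, 0.822] rows>=6.6
170 [[-0.015  0.026 -0.083]
 [-0.007  0.066 -0.066]
 [ 0.024  0.082 -0.051]]
```

View pics/c3.png

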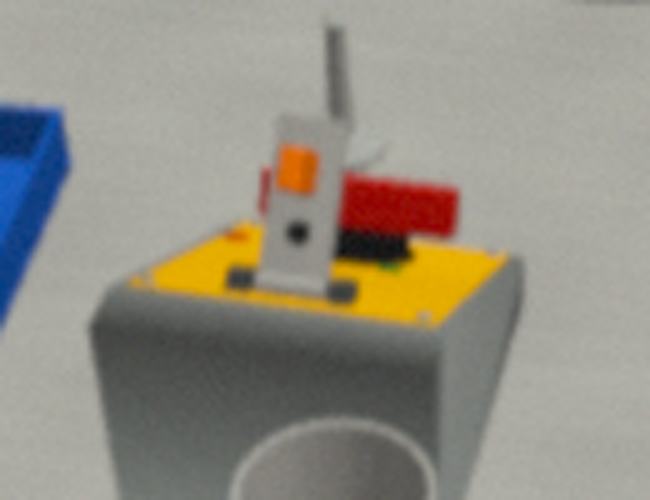

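The scene crop shows the hasp plate standing upright at (300,200) with its tab at (297,168), and the red bar lying level behind it. The depth points put the plate end about 82 mm out from the face. Next is the cassette.

Request:
{"method": "step_arm", "body": {"increments": [[[51,224,57,-0.01,-0.005,0.822],[51,224,57,-0.01,-0.005,0.822],[51,224,57,-0.01,-0.005,0.822],[51,224,57,-0.01,-0.005,0.822],[51,224,57,-0.01,-0.005,0.822],[51,224,57,-0.01,-0.005,0.822],[51,224,57,-0.01,-0.005,0.822],[51,224,57,-0.01,-0.005,0.822],[51,224,57,-0.01,-0.005,0.822],[51,224,57,-0.01,-0.005,0.822]]]}}

```text
time: 12.32
tcp_pos: [0.5361, 0.2329, 0.2715]
tcp_rot: [-0.001, 0.749, 0.663, -0.001]
force: [-0.8, -0.3, 0.2]
width: 0.085
finger_force: 0.0
```

```bash
python3 - <<'E'
from m import *
p,R,s=cur(); print(p,s['joints'].round(2),R.as_matrix().round(3).tolist())
snap('wrist','w4'); f='w4';p=np.load(f+'.npz')['p']; H,S,V=masks(p)
print(robot.camera_info('wrist')['world_to_cam'].round(3))
for nm,m,h in(('white',(S<70)&(V>185),.15),('orange',(H>=5)&(H<15)&(S>150)&(V>120),.1485)):
    k,l,st,ce=cv2.connectedComponentsWithStats(m.astype(np.uint8))
    for j in range(1,k):
        if st[j,4]>60:
            v,u=np.nonzero(l==j);F=wray(f,np.c_[u,v],Z,h); print(nm,st[j].tolist(),rect(F[:,:2]))
E
```

```text
[0.5361148  0.23288354 0.27147508] [0.22 0.31 1.42 0.   1.41 0.34] [[0.121, 0.993, -0.003], [0.993, -0.121, 0.0], [0.0, -0.003, -1.0]]
[[ 0.993 -0.122 -0.002 -0.504]
 [ 0.117  0.953 -0.281 -0.242]
 [ 0.036  0.278  0.96  -0.482]
 [ 0.     0.     0.     1.   ]]
white [247, 137, 29, 110, 3082] (array([541.5, 235.4]), array([96.9, 23.9]), 83.12)
orange [281, 0, 12, 14, 83] (array([581.2, 392.5]), array([14.2,  4.8]), 59.02)
orange [226, 165, 12, 45, 395] (array([516.8, 244.1]), array([39.1,  8.9]), 79.28)
```

View pics/w4.png

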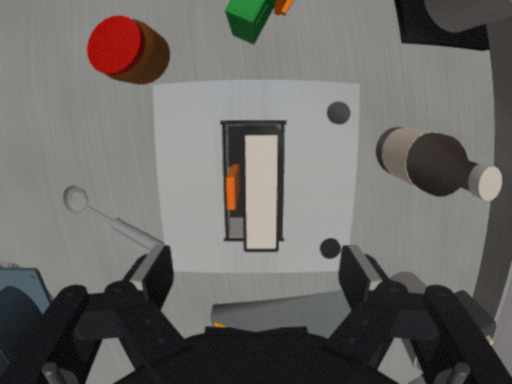

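The wrist view shows the cassette's white top at columns 247–276, rows 137–247, with the orange tab on its front (left) side at (232,187). The top centre matches the overhead camera to 0.5 mm at z = 0.15. The fingers straddle it with free space on both sides.

```bash
python3 - <<'E'
from m import *
plan([.539,.2357,.142],lean(83,0))
E
```

```text
step [3.2, 2.8, 127.1] [-0.002, -0.001, 0.0] rows>=3.0
```

Request:
{"method": "step_arm", "body": {"increments": [[[3,3,35,0,0,0],[3,3,70,0,0,0],[3,3,100,0,0,0],[3,3,120,0,0,0],[3,3,127,0,0,0],[3,3,127,0,0,0],[3,3,127,0,0,0]]]}}

```text
time: 12.95
tcp_pos: [0.5397, 0.236, 0.1462]
tcp_rot: [-0.001, 0.749, 0.662, 0.0]
force: [0.1, -1.1, 0.8]
width: 0.0854
finger_force: 0.0
```

Request:
{"method": "step_arm", "body": {"increments": [[[0,0,0,0,0,0],[0,0,0,0,0,0],[0,0,0,0,0,0],[0,0,0,0,0,0],[0,0,0,0,0,0],[0,0,0,0,0,0],[0,0,0,0,0,0]]], "gripper": 25}}

```text
time: 13.53
tcp_pos: [0.5397, 0.2367, 0.1466]
tcp_rot: [-0.0, 0.749, 0.662, 0.001]
force: [-0.5, -0.2, 5.7]
width: 0.0328
finger_force: 62.2
```

Request:
{"method": "step_arm", "body": {"increments": [[[0,0,-2,0,0,0],[0,0,-4,0,0,0],[0,0,-6,0,0,0],[0,0,-6,0,0,0],[0,0,-6,0,0,0]]]}}

```text
time: 13.95
tcp_pos: [0.5389, 0.2364, 0.1505]
tcp_rot: [-0.001, 0.749, 0.662, -0.001]
force: [0.4, 0.8, -2.7]
width: 0.0327
finger_force: 61.3
```

```bash
python3 - <<'E'
from m import *
snap('wrist','w5'); f='w5';p=np.load(f+'.npz')['p']
cv2.imwrite('pics/c5.png',cv2.resize(p[100:300,130:380],None,fx=3,fy=3,interpolation=cv2.INTER_CUBIC)[:,:,::-1])
s=cur()[2]; print(s['force'],s['width'],s['finger_force'],s['tcp_pos'])
E
```

```text
[-0.24226239 -0.83848027 -1.91772589] 0.03263122880875865 61.290568113327026 [0.53887226 0.2363759  0.15041356]
```

View pics/c5.png

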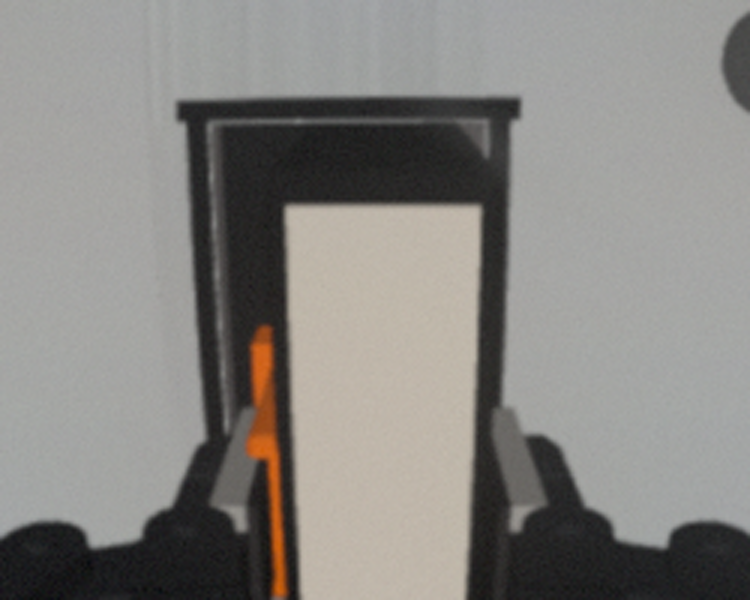

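The crop shows the left pad pressing the orange tab at (262,400) against the body and the right pad on the cassette's back at (520,460). Pulling down on the wrist is about 2.5 N, which is just the cassette's weight, so the tooth is free. I'll lift straight up.

Request:
{"method": "step_arm", "body": {"increments": [[[0,0,-15,0,0,0],[0,0,-35,0,0,0],[0,0,-60,0,0,0],[0,0,-90,0,0,0],[0,0,-120,0,0,0],[0,0,-150,0,0,0],[0,0,-180,0,0,0],[0,0,-205,0,0,0],[0,0,-215,0,0,0],[0,0,-215,0,0,0]]]}}

```text
time: 14.83
tcp_pos: [0.5404, 0.2365, 0.3683]
tcp_rot: [0.0, 0.749, 0.662, 0.002]
force: [0.8, 0.0, -1.9]
width: 0.0327
finger_force: 61.3
```

```bash
python3 - <<'E'
from m import *
s=cur()[2]; print(s['joints'].round(2),s['force'])
plan([.42,.0,.37],lean(85,0))
snap('scene','sc3')
E
```

```text
[0.22 0.28 1.23 0.   1.63 0.35] [ 0.83190054  0.00646763 -1.88466689]
step [-249.5, -90.3, -5.5] [0.003, -0.002, -0.036] rows>=6.4
```

Request:
{"method": "step_arm", "body": {"increments": [[[-20,-8,-5,0,0,0],[-50,-20,-5,0,0,0],[-80,-35,-5,0,0,0],[-110,-50,-5,0,0,0],[-140,-63,-5,0,0,0],[-170,-75,-5,0,0,0],[-200,-85,-5,0,0,0],[-230,-90,-5,0,0,0],[-250,-90,-5,0,0,-0.03],[-250,-90,-5,0,0,-0.04]]]}}

```text
time: 15.72
tcp_pos: [0.4178, -0.0037, 0.3682]
tcp_rot: [-0.002, 0.737, 0.676, -0.002]
force: [-0.5, 0.1, -1.3]
width: 0.0328
finger_force: 61.3
```

```bash
python3 - <<'E'
from m import *
s=cur()[2]; print(s['joints'].round(2),s['force'])
plan([.48,-.372,.30],lean(95,0))
E
```

```text
[-0.28 -0.04  1.6  -0.    1.59 -0.19] [-0.53657147  0.08012673 -1.2845319 ]
step [-361.6, 94.0, 64.8] [-0.006, 0.0, -0.173] rows>=9.1
```

Request:
{"method": "step_arm", "body": {"increments": [[[-20,5,-5,0,0,0],[-50,13,-5,0,0,-0.02],[-85,22,-5,0,0,-0.05],[-120,31,-5,0,0,-0.07],[-155,40,-5,0,0,-0.09],[-190,50,0,0,0,-0.11],[-225,58,5,0,0,-0.13],[-260,67,15,0,0,-0.15],[-295,77,30,0,0,-0.17],[-325,85,45,0,0,-0.17],[-350,91,60,0,0,-0.17],[-362,94,65,0,0,-0.17],[-362,94,65,0,0,-0.17],[-362,94,65,0,0,-0.17]]]}}

```text
time: 16.88
tcp_pos: [0.4824, -0.3684, 0.3032]
tcp_rot: [-0.003, 0.676, 0.737, 0.0]
force: [0.4, -0.1, -2.5]
width: 0.033
finger_force: 61.3
```

```bash
python3 - <<'E'
from m import *
s=cur()[2]; print(s['joints'].round(2),s['force'],s['width'])
# underside of the cassette in the scene view: depth points near the tool
snap('scene','sc4'); p,d,P=pts('sc4'); g=s['tcp_pos']
m=(np.hypot(P[...,0]-g[0],P[...,1]-g[1])<.09)&(P[...,2]>.12)&(P[...,2]<g[2]+.03)&(d>0)
q=P[m]; print(len(q),np.percentile(q,[1,5,50,95,99],axis=0).round(3), 'below tcp',(g[2]-np.sort(q[:,2])[:20]).round(4)[::5])
# tray rim again, seen from the wrist & top
snap('top','top4'); p,d,P=pts('top4'); z=P[...,2]; H,S,V=masks(p); bl=(H>100)&(H<125)&(S>120)&(V>50)
sc=pts('sc4'); pp=sc[2]; H,S,V=masks(sc[0]); b=(H>100)&(H<125)&(S>120)&(V>50)&(sc[1]>0)&(abs(pp[...,0]-.495)<.16)&(abs(pp[...,1]+.37)<.13)
q=pp[b]; rim=q[(q[:,2]>.038)&(q[:,2]<.055)]; print('tray rim scene',rect(rim[:,:2]),'floor',np.median(q[q[:,2]<.015][:,2]))
plan([.495,-.372,.16],lean(95,0))
cv2.imwrite('pics/c6.png',cv2.resize(sc[0][60:260,30:280],None,fx=3,fy=3,interpolation=cv2.INTER_CUBIC)[:,:,::-1])
E
```

```text
[-0.84  0.34  1.3  -0.    1.51 -0.92] [ 0.35068468 -0.07038841 -2.5122078 ] 0.03298277961401145
1854 [[ 0.458 -0.417  0.209]
 [ 0.465 -0.412  0.215]
 [ 0.497 -0.355  0.269]
 [ 0.507 -0.311  0.318]
 [ 0.522 -0.309  0.331]] below tcp [0.097  0.0954 0.0949 0.0944]
tray rim scene (array([ 469.1, -376.3]), array([296.6, 212.7]), 7.1) floor 0.005582451114711895
step [-5.4, 11.9, 142.5] [-0.002, -0.002, 0.0] rows>=3.4
```

View pics/c6.png

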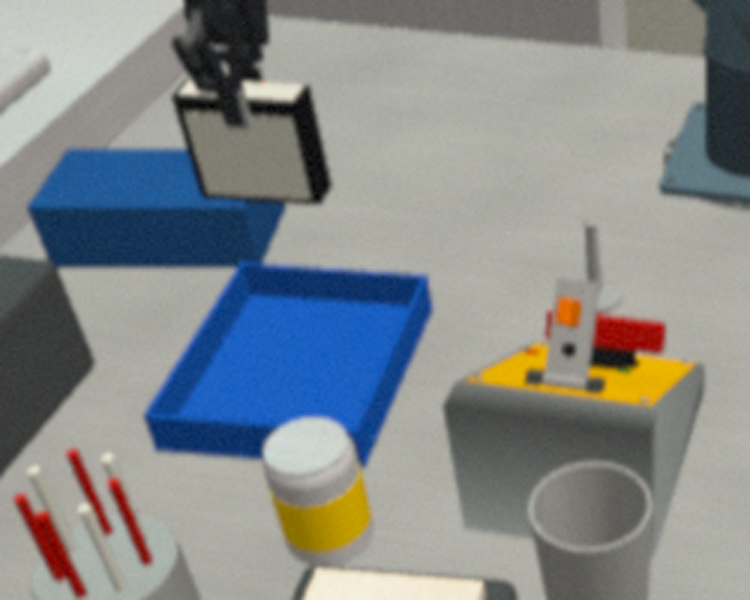

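The scene crop shows the cassette held upright at (250,140), the empty tray at (290,360), and the cup, can and isolator undisturbed. Its underside measures 0.096 below the TCP, so it will touch the tray floor at a TCP height of about 0.101.

Request:
{"method": "step_arm", "body": {"increments": [[[-5,12,15,0,0,0],[-5,12,45,0,0,0],[-5,12,75,0,0,0],[-5,12,105,0,0,0],[-5,12,130,0,0,0],[-5,12,155,0,0,0],[-5,12,172,0,0,0],[-5,12,182,0,0,0],[-5,12,188,0,0,0],[-5,12,192,0,0,0],[-5,12,192,0,0,0],[-5,12,192,0,0,0]]]}}

```text
time: 17.98
tcp_pos: [0.4953, -0.3734, 0.1145]
tcp_rot: [0.0, 0.676, 0.737, -0.0]
force: [-0.6, -0.6, -2.3]
width: 0.0325
finger_force: 61.3
```

```bash
python3 - <<'E'
from m import *
s=cur()[2]; print(s['tcp_pos'],s['force'],s['width'])
snap('scene','sc5'); p,d,P=pts('sc5'); g=s['tcp_pos']; V=p.max(2).astype(int);Sx=masks(p)[1]
# lower edge of dark cassette face vs image column -> height along y
m=(abs(P[...,0]-g[0])<.04)&(abs(P[...,1]-g[1])<.07)&(P[...,2]<g[2]-.02)&(P[...,2]>.0085)&(d>0)&(Sx<120)
q=P[m]
for y in np.arange(-.06,.061,.02):
    r=q[abs(q[:,1]-g[1]-y)<.01]
    if len(r)>5: print(round(y,2),len(r),np.percentile(r[:,2],3).round(4))
# face plane normal
f=q[q[:,2]>.03]; nn=np.linalg.svd(f-f.mean(0),full_matrices=False)[2][2]; print('face normal',nn.round(3))
E
```

```text
[ 0.49525748 -0.37342238  0.11453019] [-0.55021373 -0.55406299 -2.27322597] 0.0324777637948038
-0.04 113 0.0213
-0.02 133 0.0229
0.0 127 0.0213
0.02 138 0.0231
0.04 138 0.0217
0.06 115 0.0297
face normal [0.992 0.128 0.02 ]
```

Request:
{"method": "step_arm", "body": {"increments": [[[0,0,2,0,0,0],[0,0,4,0,0,0],[0,0,6,0,0,0],[0,0,8,0,0,0],[0,0,9.5,0,0,0],[0,0,11,0,0,0],[0,0,12,0,0,0],[0,0,12.5,0,0,0],[0,0,13,0,0,0],[0,0,13,0,0,0]]]}}

```text
time: 18.87
tcp_pos: [0.4947, -0.3731, 0.1016]
tcp_rot: [-0.001, 0.676, 0.737, -0.0]
force: [-0.8, 2.2, 7.0]
width: 0.0328
finger_force: 62.1
```

Request:
{"method": "step_arm", "body": {"increments": [[[0,0,-0.5,0,0,0],[0,0,-0.5,0,0,0],[0,0,-0.5,0,0,0]]], "gripper": 38}}

```text
time: 19.12
tcp_pos: [0.4947, -0.3732, 0.1008]
tcp_rot: [-0.001, 0.676, 0.737, -0.0]
force: [0.0, 0.4, 0.8]
width: 0.0384
finger_force: 20.2
```

Request:
{"method": "step_arm", "body": {"increments": [[[0,0,0,0,0,0],[0,0,0,0,0,0],[0,0,0,0,0,0]]], "gripper": 44}}

```text
time: 19.37
tcp_pos: [0.4944, -0.373, 0.1003]
tcp_rot: [-0.001, 0.676, 0.737, -0.0]
force: [0.4, 0.5, -2.4]
width: 0.0441
finger_force: 11.5
```

Request:
{"method": "step_arm", "body": {"increments": [[[0,0,0,0,0,0],[0,0,0,0,0,0],[0,0,0,0,0,0]]], "gripper": 52}}

```text
time: 19.62
tcp_pos: [0.4948, -0.3733, 0.101]
tcp_rot: [-0.001, 0.676, 0.737, -0.0]
force: [0.9, -0.7, -0.4]
width: 0.0521
finger_force: 0.0
```

Request:
{"method": "step_arm", "body": {"increments": [[[0,0,0,0,0,0],[0,0,0,0,0,0],[0,0,0,0,0,0],[0,0,0,0,0,0]]], "gripper": 75}}

```text
time: 19.95
tcp_pos: [0.4947, -0.3731, 0.1008]
tcp_rot: [-0.001, 0.676, 0.737, -0.0]
force: [-0.7, -0.2, 0.0]
width: 0.0753
finger_force: 0.0
```

Request:
{"method": "step_arm", "body": {"increments": [[[0,0,-15,0,0,0],[0,0,-40,0,0,0],[0,0,-75,0,0,0],[0,0,-110,0,0,0],[0,0,-150,0,0,0],[0,0,-180,0,0,0],[0,0,-180,0,0,0],[0,0,-180,0,0,0]]]}}

```text
time: 20.62
tcp_pos: [0.4957, -0.374, 0.2835]
tcp_rot: [0.002, 0.676, 0.737, -0.001]
force: [-0.7, 0.1, -0.3]
width: 0.0748
finger_force: 0.0
```

```bash
python3 - <<'E'
from m import *
a=snap('scene','sc6')[0]
cv2.imwrite('pics/c7.png',cv2.resize(a[60:320,20:460],None,fx=1.8,fy=1.8,interpolation=cv2.INTER_CUBIC)[:,:,::-1])
p,d,P=pts('sc6'); q=P[(abs(P[...,0]-.495)<.05)&(abs(P[...,1]+.372)<.08)&(P[...,2]>.085)&(P[...,2]<.2)&(d>0)]; print('cassette top',np.percentile(q,[3,50,97],axis=0).round(3))
r=P[130:230,160:290].reshape(-1,3)-(C+.081*up+.005*n); e=r[(abs(r[:,1])<.03)&(r@n>.05)&(r@n<.12)]; print('hasp',np.median(e@up),np.percentile(e@n,95))
E
```

```text
cassette top [[ 0.476 -0.418  0.087]
 [ 0.51  -0.366  0.104]
 [ 0.521 -0.315  0.108]]
hasp -0.38133844661329613 0.11246691423454247
```

View pics/c7.png

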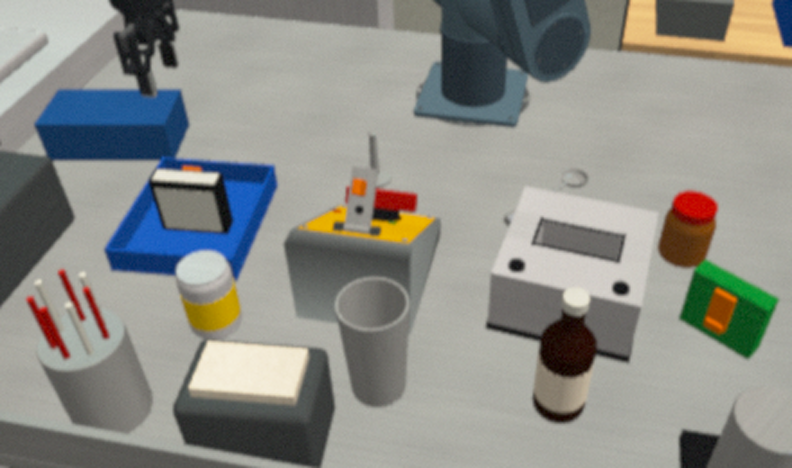

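The cassette stands upright in the tray at (190,200), with its top at z ≈ 0.105. The slot at (578,240) is empty, the hasp is standing, the handle is level and the bystanders haven't moved. I'm handing the job in.

```bash
python3 -c "
from bench import robot
print(robot.finish_job())"
```

```text
the job is handed in; nothing more can be done
None
```

The job is handed in, with no verdict returned yet: the handle is off, the hasp stands open by itself, and the cassette stands upright in the blue tray; the cup, bottle, jar and can look undisturbed at about 21 s on the clock.

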